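# Set the roof pitch on the gauge, rock the joist offcut to it and hold

### The arm

A 7-joint arm with a two-finger parallel gripper is mounted at the origin on a cart in front of the work surface, level with it; the furniture and walls round the work are solid. World frame = base frame: x ahead of the robot, y to its left, z up, the work surface at z = 0. Lengths are in mm, angles in degrees, forces in N, time in s.
With the tool pointing down it reaches from about 425 to 925 mm from the base axis. Payload 6.8 kg.
Tool frame: the origin (TCP) lies at the very end of the fingers, on their centre line; the grasp point (between the pads) lies 19 mm behind it; z points along the fingers, y is the line along which they close (so a half turn about z gives the same grasp; the last joint's range is limited). The gripper opens to 88 mm and grips with 3 to 60 N. Pads are 20 mm wide; open, the fingers measure 115 mm over their backs; the gripper's body (75 mm by 178 mm) begins 61 mm behind the grasp point.
Start: joints at [-78.558, 27.33, 1.283, 89.118, -0.659, 63.558, -4.761], TCP at [204.496, 643.295, 222.664] pointing down, gripper open.
Joint ranges: [-169.35, 169.35], [-19.33, 120.38], [-80.79, 83.38], [13.8, 139.57], [-78.32, 258.32], [9.67, 109.79], [-169.56, 169.56]. Speed limits (degrees/s): [136.94, 136.94, 180, 180, 180, 180, 180].

### API

Orientations are given as [roll, pitch, yaw] about the fixed x, y, z axes, in that order (R = Rz(yaw) Ry(pitch) Rx(roll)).
In Python, from station import robot gives the robot as it stands. Calls block until the motion is done:
- robot.move_to(position, orientation): joint-space move of the TCP to a pose.
- robot.move_straight(position, rot=None, max_speed=150, until_force=None): straight line of the TCP; rot=None keeps the orientation; max_speed is the mean speed in mm/s. With until_force (N) it stops when the force on the tool has changed by that much, and returns True; else False.
- robot.set_joints(angles): joint-space move.
- robot.ungrasp() and robot.grasp(): open the fingers fully, or close them until they stop; the grip force is fixed at half the most.
- robot.sleep(seconds).
- robot.ik(position, orientation): joint angles nearest the present ones, or None.
- robot.read_camera(name): name is "scene" or "top"; returns the picture (420x560x3 uint8, red, green, blue); there is no depth.
- robot.camera_info(name): a dict with "fovy" (degrees; the focal length in pixels is half the picture's height over the tangent of half this angle, whatever the lens; pixels are square), "cx", "cy" (the principal point, pixels), "extrinsics" (4x4, takes a point from world to camera coordinates). Camera axes: x right, y down, z forward; pixel columns grow to the right and rows downward; lengths in mm; the calibration is good to about 2 mm. A picture is of the moment at which its call begins. camera_info takes no time and is no camera call.
A pose or a line that the arm cannot do raises robot.PlanningError and nothing moves.
- robot.job_done(): hands the job in; it is judged then, once.
Trained networks look in the newest picture that a camera, given by its name, has taken for a name from the list of things; names that differ only in an ending like _2 or _b are one class to them, and where a whole thing is asked for, a point or a joint stands for the part that bears it (a point fixed in the world has none). Each returns a list of dicts, best first, with "p" (0 to 1); they miss things now and then, are a little off and sometimes report something else, mostly with a low value. They report only what shows in the picture. A call takes as long as a camera call.
- robot.spot_in(camera, name): "bbox" ([left, top, right, bottom] in pixels, round what is visible of it).
- robot.silhouettes(camera, name): "pixels" (420x560 bool, what is visible of it) and "bbox" ([left, top, right, bottom] in pixels, round what is visible of it).
Readings, each from a call of its own:
- robot.get_t(): time.
- robot.get_joint_pos(): joint angles.
- robot.get_qd(): joint speeds.
- robot.get_joint_efforts(): joint torques, N m.
- robot.get_tcp_pos(): TCP position.
- robot.get_tool_rot(): TCP orientation.
- robot.get_ft_force(): force on the tool from outside, world axes, zero at the start.
- robot.get_moment(): the same for the moment, N m.
- robot.get_opening(): finger opening in mm.
- robot.get_grasp_force(): force on a finger pad.
Only numpy, scipy, OpenCV 4.12 (cv2) and the standard library are available. Lean on these libraries where they do the work, as an engineer would, in place of code of your own. Each camera call takes 0.05 s, during which the arm holds its last target. There are 200 camera calls.

### The job

Set the wanted roof pitch on the angle gauge: turn the black knob on its top until the knob's white line points at the yellow rider on the scale; the red hand on the dial moves with the knob. Then rock the joist offcut, its right end going down, over the rounded edge of the uneven stud it lies on until the swinging black needle settles on the red hand. Finish the program while still holding the offcut steady at that pitch, not let go, resting on the stud and its low end clear of the bench, ready for the cut to be marked; leave the tools lying around where they are.

Things in the scene. Friction and masses are not known exactly. Their poses are not given: they have to be found in the camera images.
- stud: Uneven stud: post offcut fixed on the bench, 90 mm high, 170 mm long along its x. Origin on the bench below the line where its flat top ends: flat from its y = 0 to +110 mm (robot's left); to the right of y = 0 the edge is round, a cylinder of radius 50 mm along x, tangent to the flat top, down to y = -50 mm. Place and yaw vary.
- joist: Joist offcut, loose, gauge screwed on it (0.9 kg in all): 50 mm wide (x), 47 high (z), y from -210 (right end) to +250 mm. Origin on its underside. Starts level on the stud's flat, 90 mm above the stud's origin, same yaw. Led down at its right end (1 to 3 N) it rolls on the round edge without slipping (positive roll about its x); let go, it falls back; the end meets the bench at 25 degrees.
- joist_grip (a point): Point in the middle of the joist's section, 25 mm from its right end (joist frame: 0, -185, 23.5 mm): a place to take it with the fingers closing across its 50 mm width. Nothing else is near it.
- joist_end (a point): Lower edge of the joist's right end, mid-width (joist frame: 0, -210, 0 mm); 90 mm above the bench while the joist is level.
- knob_grip (a point): On the knob's vertical axis, 20 mm above the scale plate, 12 mm below the knob's top. Axis at joist x = +4, y = +90 mm; the plate (72 mm disc) is 163 mm above the joist's underside. The knob is a black bar 36 x 13 mm, 28 mm high, on a round skirt 52 mm across, 4 mm high: grip the bar across its 13 mm. It stands on a case 60 x 116 mm.
- knob_line (a point): Point in line with the knob's white line, 30 mm from the knob's axis, 3 mm above the scale plate.
- rider_mark (a point): The yellow rider clipped on the rim of the round scale plate, its middle 30 mm from the knob's axis, 3 mm above the plate. It marks the wanted pitch and stays where it is; it differs from start to start.
- set_knob (a joint): Knob angle in rad. At 0 its bar lies along the joist's x, white line to the joist's -x (to the robot); it grows clockwise seen from above (white line going to the joist's +y, left). Friction 0.03 N m: it stays where it is left. The red hand is geared to it and turns 0.22 times as far.
- rider (a joint): Angle of the yellow rider in rad, measured exactly as the knob angle: the knob is set when the two are equal.
- red_hand (a joint): Angle of the red set hand on the dial in rad, 0.22 times the knob angle: 0 is straight up on the case, it grows anticlockwise as the dial is seen from the robot (to the left).
- needle (a joint): Angle of the black needle on the dial in rad, measured as the red hand. It points up, its round bob hangs below the pivot, and it always swings back to plumb (period about 0.3 s, settling in about 2 s), so at rest it equals the joist's roll, right end down positive.
- red_hand_tip (a point): Point on the red flag of the set hand, 42 mm from the dial's centre.
- needle_tip (a point): Tip of the black needle, 42 mm from the dial's centre, in the same plane as the point of the red hand. The dial (95 mm across, 56 mm above the joist's top, on the gauge's -x face) looks to the robot.
- tape_measure: Yellow and black tape measure, 71 x 73 x 35 mm, lying on the bench; leave it. Origin under its middle.
- pencil: Green pencil, 136 mm, lying on the bench; leave it.
- hammer: Hammer with wooden handle, 280 mm, lying on the bench; leave it.
- masking_tape: Roll of masking tape, 104 mm across, 25 mm high, lying on the bench; leave it.
- screwdriver_3: Black-handled screwdriver, 228 mm, lying on the bench; leave it.
- abrasive_block: Brown abrasive block, 56 x 92 x 34 mm, lying on the bench; leave it.
- pliers_red: Red pliers, 166 mm, lying on the bench; leave them.

How it is judged:
By the outcome, as a careful person would: the job done as asked, in the order asked, and still so for the second after the job is handed in, while the arm keeps its last pose, push and grip.
It also fails if it takes over 54 s, if anything falls off the work surface, if the arm or the gripper's body presses on something with over 40 N, if the wrist force passes 120 N, or if a joint passes its speed limit or range.

## Working session

There is one attempt and no reset: what is moved stays moved. The work goes in short steps, each a Python script; the robot and the scene stay as the last script left them, time stands still between calls to the robot, and variables do not carry over. Pictures are saved under pics/ and viewed, at most 10 in all, crops included, and the job is handed in when it is done.

```bash
mkdir -p pics; ls
python3 - <<'E'
from station import robot
import cv2,numpy as np
for n in("scene","top"):
    im=robot.read_camera(n); cv2.imwrite(f"pics/{n}0.png",im[:,:,::-1])
    i=robot.camera_info(n); print(n,i["fovy"],i["cx"],i["cy"],np.round(i["extrinsics"],3).tolist())
    for k in("stud","joist","set_knob","rider","red_hand","needle"):
        print(k,[(np.round(d["bbox"]).tolist(),round(d["p"],2)) for d in robot.spot_in(n,k)[:2]])
E
```

```text
pics
scene 53.61259253040118 283.41794565871584 205.356194001845 [[-0.877, -0.48, -0.01, 473.168], [-0.319, 0.599, -0.735, 292.911], [0.359, -0.641, -0.678, 1337.099], [0.0, 0.0, 0.0, 1.0]]
stud [([245.0, 219.0, 306.0, 274.0], 0.79)]
joist [([244.0, 173.0, 306.0, 279.0], 0.94)]
set_knob [([260.0, 196.0, 277.0, 209.0], 0.53)]
rider []
red_hand [([328.0, 159.0, 334.0, 179.0], 0.32)]
needle []
top 46.169683338159466 283.1546164153643 204.04241220626025 [[-0.006, -1.0, -0.007, 34.341], [-0.982, 0.007, -0.191, 537.913], [0.191, 0.006, -0.982, 1507.58], [0.0, 0.0, 0.0, 1.0]]
stud [([248.0, 172.0, 310.0, 234.0], 0.88)]
joist [([203.0, 177.0, 358.0, 218.0], 0.76)]
set_knob [([245.0, 181.0, 266.0, 201.0], 0.53)]
rider []
red_hand [([191.0, 158.0, 218.0, 184.0], 0.3)]
needle [([243.0, 182.0, 261.0, 199.0], 0.37)]
```

Run:
```python
import cv2
a=cv2.imread("pics/top0.png");b=cv2.imread("pics/scene0.png")
cv2.imwrite("pics/top1.png",cv2.resize(a[130:270,180:380],None,fx=4,fy=4,interpolation=cv2.INTER_CUBIC))
```

```text
(no output)
```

View pics/scene0.png

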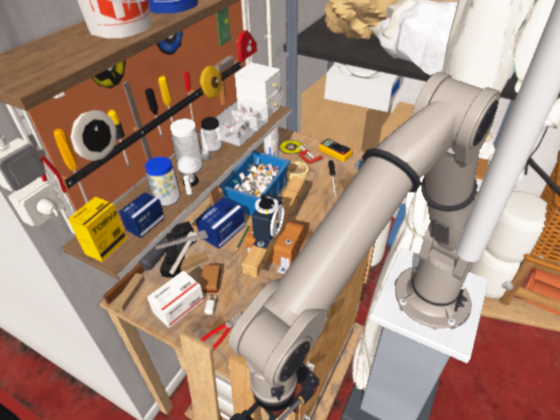

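View pics/top1.png

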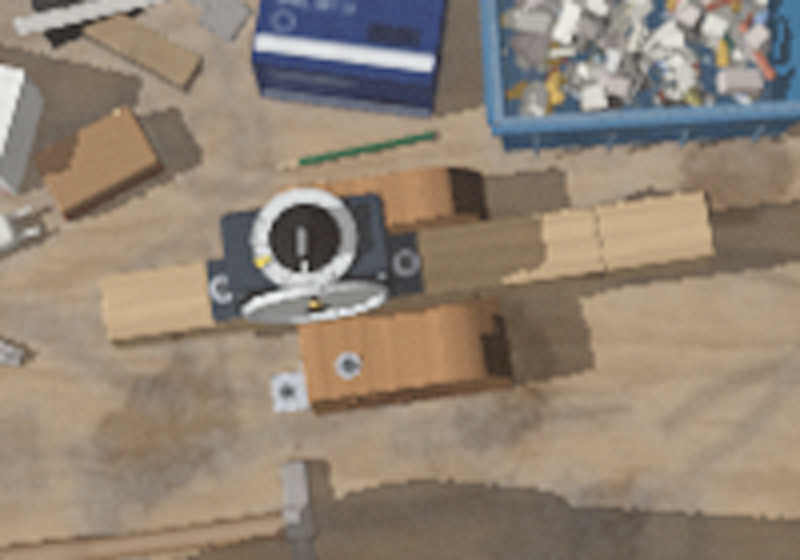

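The scene view shows the joist and gauge near (270,225), partly hidden by the arm. In the top view (180–380 × 130–270 at ×4), the plate centre is at crop (304,238), the rider at (262,262), and the white line points down. The right end of the joist is at (712,190–258). Next I rectify onto the plate and joist-top planes to measure.

```bash
cat > h.py <<'E'
import cv2,numpy as np
from station import robot
from scipy.optimize import minimize
I={n:robot.camera_info(n) for n in("scene","top")}
def proj(n,P):
    i=I[n];f=210/np.tan(np.radians(i["fovy"]/2));E=np.array(i["extrinsics"])
    c=np.atleast_2d(P)@E[:3,:3].T+E[:3,3]
    return np.c_[i["cx"]+f*c[:,0]/c[:,2],i["cy"]+f*c[:,1]/c[:,2]]
def rect(im,n,z,x0,y0,w,h,s):
    """rectified patch: up = +x, right = -y; top-left pixel is world (x0,y0), s mm per px"""
    W=np.array([[x0,y0,z],[x0,y0-w,z],[x0-h,y0-w,z],[x0-h,y0,z]],float)
    H=cv2.getPerspectiveTransform(np.float32([[0,0],[w/s,0],[w/s,h/s],[0,h/s]]),np.float32(proj(n,W)))
    return cv2.warpPerspective(im,H,(int(w/s),int(h/s)),flags=cv2.INTER_CUBIC|cv2.WARP_INVERSE_MAP)
def unproj(n,uv,z):
    i=I[n];f=210/np.tan(np.radians(i["fovy"]/2));E=np.array(i["extrinsics"]);R,t=E[:3,:3],E[:3,3]
    d=R.T@np.array([(uv[0]-i["cx"])/f,(uv[1]-i["cy"])/f,1]);c=-R.T@t
    return c+d*(z-c[2])/d[2]
E
python3 - <<'E'
from h import *
im=cv2.imread("pics/top0.png")
c=unproj("top",(180+304/4,130+238/4),253);print("plate",c)
for u,v in((712,190),(714,258),(100,275),(112,342)):print(unproj("top",(180+u/4,130+v/4),137))
print("rider",unproj("top",(180+262/4,130+262/4),256))
x0,y0=round(c[0])+50,round(c[1])+50
r=rect(im,"top",253,x0,y0,100,100,.2)
print(x0,y0); cv2.imwrite("pics/r1.png",r)
x1,y1=x0+50,y0+120
j=rect(im,"top",137,x1,y1,560,240,.8);print(x1,y1);cv2.imwrite("pics/r2.png",j)
print(robot.get_tool_rot(),robot.get_tcp_pos())
E
```

```text
plate [540.51365087 104.54077499 253.        ]
[ 601.5486525 -196.0385     137.       ]
[ 549.08181074 -195.70595687  137.        ]
[539.4374405  264.63758421 137.        ]
[488.41373168 254.44229739 137.        ]
rider [523.11619065 133.20729931 256.        ]
591 155
641 275
[ 1.79996065e+02 -2.06866576e-03  1.62364068e+02] [204.47549857 643.30748072 222.68224617]
```

View pics/r1.png

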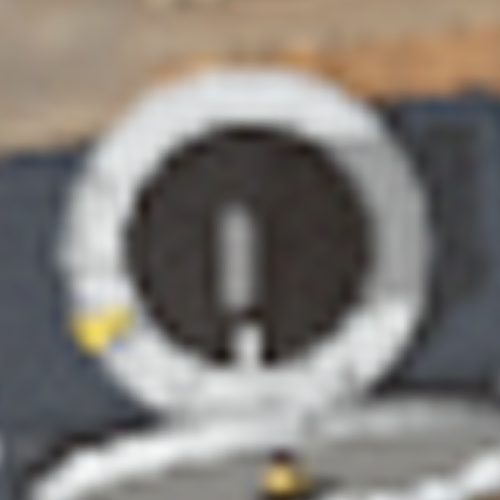

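View pics/r2.png

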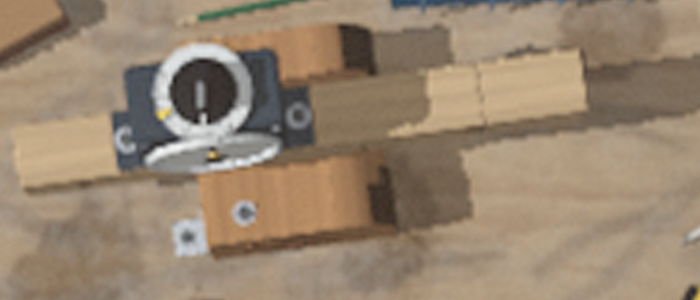

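The plate circle is centred at about (248,246) in r1. The rider is at (100,325) and the line mark at (248,345), so about 61° clockwise remains. In r2 the joist yaw is about 7.7°, and its length measures 459.5 mm, which agrees with the given size. I'll refine the numbers and then turn the knob.

```bash
cat >> h.py <<'E'
def rider_line(im,cx=541.4,cy=105.4):
    """plate centre by ring template, rider & line angles (deg cw from world -x), radii; all by rectification (BGR image)"""
    def R(z): return rect(im,"top",z,cx+50,cy+50,100,100,.2)
    r=R(253).astype(np.float32);sat=r.max(2)-r.min(2);wh=((r.min(2)>120)&(sat<45)).astype(np.float32)
    yy,xx=np.mgrid[0:500,0:500]
    def cost(p):
        d=np.hypot(xx-p[0],yy-p[1])*.2
        up=yy<p[1]+60
        return -(wh*((d>27.5)&(d<36))*up).sum()+(wh*(d>=36)*(d<42)*up).sum()+(wh*(d<=26)*(d>16)*up).sum()
    g=[(cost((a,b)),a,b) for a in range(230,272,2) for b in range(226,268,2)]
    g.sort();m=np.array([x[1:] for x in g[:8]]).mean(0)
    out={"centre":(cx+50-m[1]*.2,cy+50-m[0]*.2)}
    r=R(256).astype(np.float32);y=(np.minimum(r[:,:,1],r[:,:,2])-r[:,:,0]).clip(40)-40
    d=np.hypot(xx-m[0],yy-m[1])*.2;y*=(d<40)*(d>24)*(yy<m[1]+150)
    a,b=(y*xx).sum()/y.sum()-m[0],(y*yy).sum()/y.sum()-m[1]
    out["rider"]=(np.degrees(np.arctan2(-a,b)),np.hypot(a,b)*.2)
    r=R(257).astype(np.float32);w=(r.min(2)-110).clip(0);w*=(d<24)*(d>14)
    a,b=(w*xx).sum()/w.sum()-m[0],(w*yy).sum()/w.sum()-m[1]
    out["line"]=(np.degrees(np.arctan2(-a,b)),np.hypot(a,b)*.2)
    return out
def down(p,yaw): return robot.ik(p,[180,0,yaw])
E
python3 - <<'E'
from h import *
im=cv2.imread("pics/top0.png");print(rider_line(im))
for yaw in(180,150,119,0,-30,-61):
    for z in(262,360):
        q=down([541.2,104.8,z],yaw);print(yaw,z,None if q is None else np.round(q,1))
E
```

```text
{'centre': (np.float64(541.6), np.float64(105.80000000000001)), 'rider': (np.float64(60.60896600630432), np.float64(32.15821405030666)), 'line': (np.float64(12.39010844054537), np.float64(12.89997474278156))}
180 262 [-36.3  13.9  22.7 104.8  -6.   62.5  78.5]
180 360 [-39.4   9.7  25.8  97.   -4.4  74.3  77.2]
150 262 [-39.8  14.2  26.9 105.   -7.2  62.5  49.8]
150 360 [-42.5   9.9  29.4  97.1  -5.   74.3  47.9]
119 262 [-42.7  14.5  30.7 105.2  -8.3  62.5  19.9]
119 360 [-45.3  10.1  32.8  97.3  -5.6  74.3  17.6]
0 262 [-55.6  17.1  47.6 105.9 -14.1  63.1 -92.8]
0 360 [-56.2  11.4  46.4  97.8  -8.5  74.4 -98. ]
-30 262 [ -70.4   29.1   74.1  106.5  -30.3   67.9 -106.1]
-30 360 [ -73.6   20.6   74.6   98.5  -20.4   76.6 -115.1]
-61 262 [ -70.4   29.1   74.1  106.5  -30.3   67.9 -137.1]
-61 360 [ -73.6   20.6   74.6   98.5  -20.4   76.6 -146.1]
```

Run:
```python
from h import *
c=[541.5,105.3]
robot.move_straight([204,643,330])
robot.move_to(c+[350],[180,0,180])
robot.move_straight(c+[261.5],max_speed=100,until_force=6)
print(robot.get_tcp_pos(),robot.get_ft_force())
robot.grasp();print(robot.get_opening(),robot.get_ft_force(),robot.get_t())
p=list(robot.get_tcp_pos())
robot.move_straight(p,rot=[180,0,150],max_speed=60)
robot.move_straight(p,rot=[180,0,119.4],max_speed=60)
print(robot.get_tool_rot(),robot.get_ft_force(),robot.get_moment(),robot.get_t())
robot.ungrasp();robot.move_straight(c+[350])
robot.move_to([480,-150,400],[180,0,100])
im=robot.read_camera("top")[:,:,::-1].copy();cv2.imwrite("pics/t2.png",im)
o=rider_line(im);print(o,robot.get_t())
cv2.imwrite("pics/t2r.png",np.hstack([rect(im,"top",255,591,155,100,100,.25),rect(im,"top",137,641,275,560,560,1.4)]))
```

```text
[541.95714739 105.36433145 262.10947505] [-0.46095566  0.25020612  0.08581105]
12.604796680175083 [-0.47480224 -0.49061184 -0.66810015] 6.0
[ 1.79978404e+02 -9.25300324e-03  1.19563628e+02] [ 1.17699035  1.45868508 -0.93577834] [ 0.2214198  -0.22397806 -0.00830723] 7.3583
{'centre': (np.float64(541.6), np.float64(105.6)), 'rider': (np.float64(60.834841383415885), np.float64(32.43254871145725)), 'line': (np.float64(84.23472360747107), np.float64(15.919325492780203))} 10.4083
```

View pics/t2r.png

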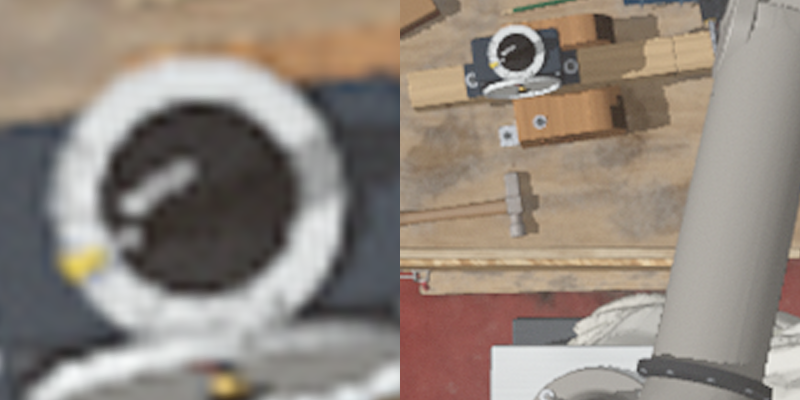

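The picture shows the skirt mark at (130,238) and the rider at (82,265) about the plate centre (198,198), which is 59.5° against 60.0°, so the knob is set. The plate has not moved. Next I grip the joist's end and roll it along the rolling path.

```bash
cat >> h.py <<'E'
from scipy.spatial.transform import Rotation as Ro
YAW=7.65;O=np.array([549.,15.5,0])
def pose(th,yj=-185.,zj=5.,dz=0):
    t=np.radians(th);c=np.array([-50*np.sin(t),40+50*np.cos(t)])
    p=c+(yj+50*t)*np.array([np.cos(t),np.sin(t)])+zj*np.array([-np.sin(t),np.cos(t)])
    Z=Ro.from_euler("z",YAW,degrees=True)
    T=Z*Ro.from_euler("x",th,degrees=True)*Ro.from_euler("z",90,degrees=True)*Ro.from_euler("x",180,degrees=True)
    return list(O+Z.apply([0,p[0],p[1]])+[0,0,dz]),list(T.as_euler("xyz",degrees=True))
E
python3 - <<'E'
from h import *
im=cv2.imread("pics/t2.png")
for th in(0,5,10,15):
    p,r=pose(th);q=robot.ik(p,r);print(th,np.round(p,1),np.round(r,1),None if q is None else np.round(q,1))
p,r=pose(0);up=p[:2]+[p[2]+120]
robot.move_to(up,r);f0=np.array(robot.get_ft_force())
robot.move_straight(p,max_speed=120,until_force=8);print(robot.get_tcp_pos(),np.round(f0,2))
robot.grasp();print(robot.get_opening(),np.round(robot.get_ft_force(),2))
for th in(3,6,9,12):
    robot.move_straight(*pose(th),max_speed=40)
    print(th,np.round(robot.get_tcp_pos(),1),np.round(robot.get_ft_force(),2),np.round(robot.get_moment(),2))
print(robot.get_t())
E
```

```text
0 [ 573.6 -167.9   95. ] [-180.     0.    97.6] [-24.1  37.6  48.5 108.5 -36.3  50.6  50.4]
5 [ 573.6 -167.6   79. ] [180.   -5.   97.6] [-21.1  40.7  49.  107.3 -43.   54.8  57.3]
10 [ 573.4 -166.    63.6] [180.  -10.   97.6] [-18.6  44.2  49.7 106.1 -49.   59.7  63.3]
15 [ 573.  -163.2   48.6] [180.  -15.   97.6] [-15.4  46.9  48.8 104.6 -53.   64.   67.4]
[ 574.16653081 -168.16387172   95.76460444] [ 0.14 -0.28  0.13]
49.73617136842022 [1.28 0.54 0.32]
3 [ 573.8 -168.    85.5] [1.06 0.99 2.69] [ 0.05 -0.09 -0.16]
6 [ 573.7 -167.6   76.1] [ 0.61 -0.19  2.44] [-0.13 -0.1  -0.14]
9 [ 573.5 -166.7   66.8] [ 1.62 -0.85  2.81] [-0.24 -0.14 -0.16]
12 [ 573.3 -165.3   57.6] [ 0.39 -1.41  2.52] [-0.37 -0.1  -0.19]
14.6167
```

Run:
```python
from h import *
robot.move_straight(*pose(14.95),max_speed=40);robot.sleep(2.5)
print(np.round(robot.get_tcp_pos(),1),robot.get_tool_rot(),np.round(robot.get_ft_force(),2),robot.get_t())
t=robot.read_camera("top")[:,:,::-1].copy();s=robot.read_camera("scene")[:,:,::-1].copy()
cv2.imwrite("pics/t3.png",t);cv2.imwrite("pics/s3.png",s)
# rectify on dial plane: joist x=-34; predicted tips
Z=Ro.from_euler("z",YAW,degrees=True)
def J(P,th=14.95):
    a=np.radians(th);c=np.array([-50*np.sin(a),40+50*np.cos(a)]);o=c+50*a*np.array([np.cos(a),np.sin(a)])
    P=np.atleast_2d(P);v=Ro.from_euler("x",th,degrees=True).apply(P)+[0,o[0],o[1]]
    return O+Z.apply(v)
for n in("top","scene"):
  for k in("red_hand","needle"):
    print(n,k,[(np.round(d["bbox"],1).tolist(),round(d["p"],2)) for d in robot.spot_in(n,k)[:2]])
outs=[]
for n,im in(("top",t),("scene",s)):
    W=np.array([[-33,90+y,103+z] for y,z in((50,50),(-50,50),(-50,-50),(50,-50))],float)
    H=cv2.getPerspectiveTransform(np.float32([[0,0],[400,0],[400,400],[0,400]]),np.float32(proj(n,J(W))))
    outs.append(cv2.warpPerspective(im,H,(400,400),flags=cv2.INTER_CUBIC|cv2.WARP_INVERSE_MAP))
cv2.imwrite("pics/d3.png",np.hstack(outs))
```

```text
[ 573.  -163.5   48.8] [179.99354946 -14.92544244  97.63923186] [ 1.68 -5.21  2.63] 17.4917
top red_hand []
top needle [([170.3, 259.6, 261.7, 277.6], 0.23)]
scene red_hand []
scene needle []
```

View pics/d3.png

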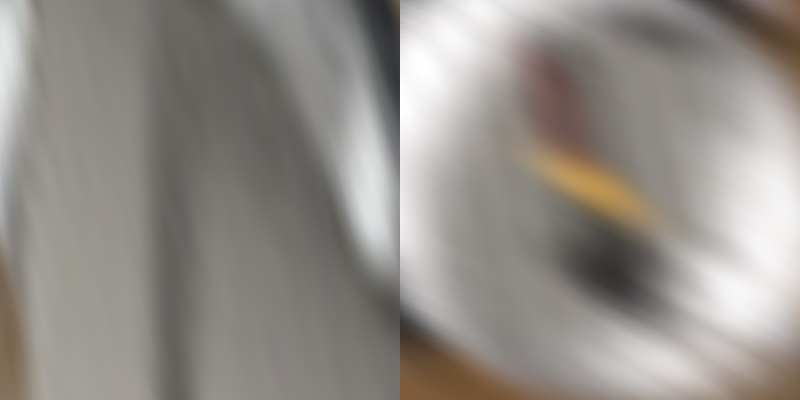

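The left half, from the top camera, is blocked by the arm. The scene camera (right half) shows the red hand running up-left from the pivot at about (590,195) towards (530,50), the needle on it, and the bob opposite at (612,262). I'll check the roll by overlaying the model on the scene picture.

Run:
```python
from h import *
s=cv2.imread("pics/s3.png");Z=Ro.from_euler("z",YAW,degrees=True)
def J(P,th):
    a=np.radians(th);c=np.array([-50*np.sin(a),40+50*np.cos(a)]);o=c+50*a*np.array([np.cos(a),np.sin(a)])
    return O+Z.apply(Ro.from_euler("x",th,degrees=True).apply(np.atleast_2d(P))+[0,o[0],o[1]])
x0,y0,k=215,160,7
b=cv2.resize(s[y0:y0+85,x0:x0+110],None,fx=k,fy=k,interpolation=cv2.INTER_CUBIC)
for th,col in((13,(255,0,0)),(15,(0,255,0)),(17,(0,0,255))):
    a=np.linspace(0,2*np.pi,60);pl=np.c_[4+36*np.cos(a),90+36*np.sin(a),a*0+163]
    e=np.array([[x,250,z] for x,z in((-25,0),(25,0),(25,47),(-25,47),(-25,0))],float)
    lo=np.array([[-25,y,47] for y in(148,250.)])
    for P in(pl,e,lo):cv2.polylines(b,[np.int32(((proj("scene",J(P,th))-[x0,y0]+.5)*k))],False,col,1)
cv2.imwrite("pics/s3o.png",b)
print(robot.get_t(),np.round(robot.get_ft_force(),2),robot.get_opening(),robot.get_grasp_force())
```

```text
17.7917 [ 1.77 -5.92  1.58] 49.97302698527597 29.997727274894714
```

View pics/s3o.png

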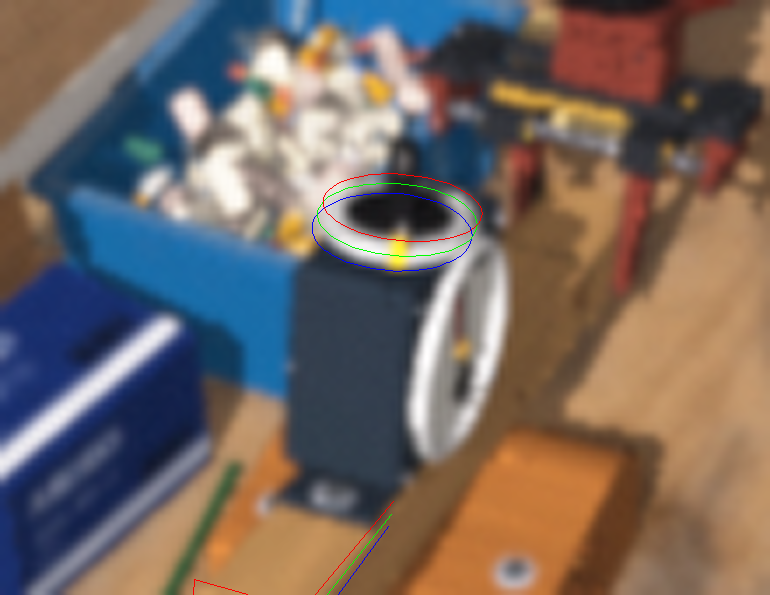

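The overlay shows the knob mark and the rider in line at (400,245). The roll reads between the 15° and 13° ellipses, but the calibration offset is unknown. I'll cancel that offset with the first, level picture.

Run:
```python
from h import *
Z=Ro.from_euler("z",YAW,degrees=True)
def J(P,th):
    a=np.radians(th);c=np.array([-50*np.sin(a),40+50*np.cos(a)]);o=c+50*a*np.array([np.cos(a),np.sin(a)])
    return O+Z.apply(Ro.from_euler("x",th,degrees=True).apply(np.atleast_2d(P))+[0,o[0],o[1]])
def obs(s,th):
    k=8;g=proj("scene",J([4,90,163],th))[0];x0,y0=(g-20).astype(int)
    b=cv2.resize(s[y0:y0+40,x0:x0+40],None,fx=k,fy=k,interpolation=cv2.INTER_CUBIC).astype(np.float32)
    wh=np.clip((b.min(2)-100)/60,0,1)*((b.max(2)-b.min(2))<60)
    a=np.linspace(0,2*np.pi,200,endpoint=False)
    E=lambda r:(proj("scene",J(np.c_[4+r*np.cos(a),90+r*np.sin(a),a*0+163],th))-[x0,y0]+.5)*k
    m=np.zeros(b.shape[:2],np.float32)
    cv2.fillPoly(m,[np.int32(E(45))],-.5);cv2.fillPoly(m,[np.int32(E(36))],1);cv2.fillPoly(m,[np.int32(E(26))],-1)
    best=max(((m*np.roll(wh,(-j,-i),(0,1))).sum(),i/k,j/k) for i in range(-32,33) for j in range(-32,33))
    y=(np.minimum(b[:,:,1],b[:,:,2])-b[:,:,0]-60).clip(0)
    e=((proj("scene",J([4,90,163],th))[0]-[x0,y0]+.5)*k);yy,xx=np.mgrid[0:b.shape[0],0:b.shape[1]]
    ra=np.radians(68.3);rp=(proj("scene",J([4-32*np.cos(ra),90+32*np.sin(ra),166],th))[0]-[x0,y0]+.5)*k
    y*=np.hypot(xx-rp[0],yy-rp[1])<4*k
    rc=np.array([(y*xx).sum(),(y*yy).sum()])/max(y.sum(),1)
    return best,np.round((rc-rp)/k,2),y.sum()>0
s0,s3=cv2.imread("pics/scene0.png"),cv2.imread("pics/s3.png")
print(0,obs(s0,0))
for th in(13,14,15,16):print(th,obs(s3,th))
print(robot.get_t(),np.round(robot.get_ft_force(),2),np.round(robot.get_tcp_pos(),2))
```

```text
0 ((np.float32(3707.05), 0.375, -0.75), array([0.36, 0.84]), np.True_)
13 ((np.float32(1959.3501), 0.75, -2.375), array([ 0.87, -1.11]), np.True_)
14 ((np.float32(1939.2417), 0.375, -1.5), array([ 0.47, -0.05]), np.True_)
15 ((np.float32(1877.3167), 0.125, -0.75), array([0.07, 1.  ]), np.True_)
16 ((np.float32(1813.5083), -0.25, 0.125), array([-0.33,  1.96]), np.True_)
17.7917 [ 1.77 -5.92  1.58] [ 573.06 -163.48   48.81]
```

The ring and rider both give a roll of about 14.8–15.0°, against a red hand at about 15.0°. I'll check that the hold is steady and hand in.

Run:
```python
from h import *
for _ in range(3):
    robot.sleep(.7);print(np.round(robot.get_ft_force(),2),np.round(robot.get_tcp_pos(),2),robot.get_opening())
print(robot.job_done())
```

```text
[ 2.18 -5.8   2.52] [ 573.05 -163.47   48.82] 49.574684842301714
[ 1.06 -4.42  3.04] [ 573.05 -163.48   48.81] 49.79961618221333
[ 1.13 -4.83  2.46] [ 573.04 -163.45   48.79] 49.89364025744915
the job is handed in; nothing more can be done
None
```

The job is handed in: the knob line is on the rider to within about 1°, and the offcut is held steady on the stud at about 15°. The needle lies on the red hand as far as the coarse scene picture shows, and by the model the low end is about 37 mm above the bench.

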